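Pack the free end of a carver's vise with the spacer that fits

ROBOT

A 7-joint arm with a two-finger parallel gripper is mounted at the origin on the work surface. World frame = base frame: x ahead of the robot, y to its left, z up, the work surface at z = 0. Lengths are in m, angles in rad, forces in N, time in s.
With the tool pointing down it reaches from about 0.4 to 0.85 m from the base axis. Payload 10.4 kg.
Tool frame: the origin (TCP) lies midway between the tips of the shut fingers; the grasp point (between the pads) lies 19 mm behind it; z points along the fingers, y is the line along which they close (so a half turn about z gives the same grasp; the last joint's range is limited). The gripper opens to 87 mm and grips with 3 to 60 N. Pads are 19 mm wide; open, the fingers measure 117 mm over their backs; the gripper's body (75 mm by 190 mm) begins 51 mm behind the grasp point.
Start: joints at [1.249, 0.332, -0.065, 1.46, 0.022, 1.35, -0.088], TCP at [0.184, -0.597, 0.223] pointing down, gripper open.
Joint ranges: [-2.6, 2.6], [-0.5, 2.12], [-1.47, 1.34], [0.16, 2.42], [-1.27, 4.41], [0.06, 2.06], [-2.6, 2.6]. Speed limits (rad/s): [2.22, 2.22, 2.79, 2.79, 3.14, 3.14, 3.14].

INTERFACE

Orientations are given as a unit quaternion [x, y, z, w].
In Python, from bench import sensors, eyes, order gives the robot as it stands.
- The arm moves only by the tool arm_command, never from a script. Its argument "steps" is a list of rows, each an object with "rot": the turn, a rotation vector about the world's x, y, z in degrees, a list of three; "slide": the shift along the world's x, y, z in m, a list of three; "grip": the opening, from 0 (shut) to 1 (fully open). A call has exactly 8 rows; each row shifts and turns the commanded pose from where the row before left it; what a row does not reach is not made up. A row lasts 1/8 s, in which the tool goes at most 62.5 mm and 10.7 degrees, less where a joint would pass 70% of its speed; a pose out of reach is approached as far as the arm can. A call with a gripper value outside its range is refused whole. The fingers move at their own pace and stop on an object; "newtons" is the grip in N (left out, the last holds). Time passes only in rows, so rows that do not move let the fingers close, or fill a call up. It gives the time, the measured TCP pose, the force, the opening and the grip force at its end, in the units of the state.
- sensors.read_state(): the state, without advancing time (a new reading comes with each control period).
- eyes.camera(name): name is "scene" or "top"; returns a dict with "pixels" (400x640x3 uint8, red, green, blue), "intrinsics" (3x3 intrinsics, pixels), "k1" (the pictures are not rectified: a ray, as slopes to the right and down, at radius r is drawn at 1 + k1 r^2 times it, then the intrinsics apply), "pose" (4x4, takes a point from camera to world coordinates). Camera axes: x right, y down, z forward; pixel columns grow to the right and rows downward; lengths in m; the calibration is good to about 2 mm. A picture is of the moment at which its call begins. There is no depth.
- order.close_job(): hands the job in; it is judged then, once.
Trained networks look in a picture, given as the dict that the camera call returned (one of the last four; its "shot" number tells which), for a name from the list of things; names that differ only in an ending like _2 or _b are one class to them, and where a whole thing is asked for, a point or a joint stands for the part that bears it (a point fixed in the world has none). Each returns a list of dicts, best first, with "conf" (0 to 1); they miss things now and then, are a little off and sometimes report something else, mostly with a low value. They report only what shows in the picture. A call takes as long as a camera call.
- eyes.look_for(name, picture): "bbox" ([left, top, right, bottom] in pixels, round what is visible of it).
The state is a dict: "time": time; "joint_positions": joint angles; "joint_vel": joint speeds; "joint_torque": joint torques, N m; "ee_pos": TCP position; "eef_rot": TCP orientation; "ft_force": force on the tool from outside, world axes, zero at the start; "torque": the same for the moment, N m; "width": finger opening in m; "grip_force": force on a finger pad.
Only numpy, scipy, OpenCV 4.12 (cv2) and the standard library are available. Lean on these libraries where they do the work, as an engineer would, in place of code of your own. Each camera call takes 0.05 s, during which the arm holds its last target. There are 200 camera calls.

TASK

The seahorse is held at the left end of the vise; pack the free right end of the jaws so that the vise can be tightened without racking. Try the wooden packers from the rack in the gap there until you find the one that slides in snugly, without force, and is pinched by the cork so that it stays by itself; leave it upright and fully home, its cross strip down on the jaws. Hang the other packers back in the rack, and leave the carving and the tools alone.

Things in the scene. Friction and masses are not known exactly. Their poses are not given: they have to be found in the camera images.
- vise: Pale wooden twin-screw vise fixed on the bench (this is its fixed part). Origin on the bench; z up, x from front chop to rear chop, y along the jaws. Chops 440 mm long, 100 mm high. Rear chop 40 mm thick, rigid cork face at x = +8 mm; foot board behind it to x = 154 mm, 22 mm high. Screws and handwheels reach 115 mm to -x, 75 mm high. Screws cross the gap below any home packer.
- fit_point (a point): Where to pack, at the free (-y) end: on the plane of the rear cork face (vise x = +8 mm), 110 mm right of the vise's middle (y = -110 mm), at chop-top height (100 mm); axes as the vise's. The gap lies on its -x side. A packer may sit up to 50 mm either way along the jaws from here.
- carving: Dark wood seahorse on a block whose tenon is held between the jaws at the left (+y) end of the vise, 85 to 110 mm from its middle; fixed. Origin on the bench below it. Reaches 290 mm above the bench, 60 mm wide along the jaws. Not to be touched.
- rack: Plywood rack on the bench, fixed: two rails 62 mm high and 210 mm long (y) with a 26 mm wide slot between them, divided into three places 46 mm long, centred at rack y = -64, 0 and +64 mm, x = 0. Origin on the bench below its middle; outer depth 66 mm (x). The packers hang in it, foot down, thickness along its x.
- gouge_wide: Bystander: carving gouge, 240 mm long, 29 mm high, lying on the bench; handle to its -x, steel blade to its +x.
- gouge_narrow: Bystander: carving gouge with a narrower blade, 250 mm long, 29 mm high, lying on the bench.
- mallet: Bystander: round wooden carver's mallet standing on its head, 90 mm across, 222 mm tall.
- packer14: Wooden packer 14 mm thick (x), 40 wide (y), 102 tall (z), 40 to 81 g; full-round foot, radius 7 mm. Origin: centre of its underside. A cross strip, 50 mm (x) by 40 by 8 high, spans it 48 to 56 mm above the foot; above it 46 mm of grip. The strip rests on the rack's rails (origin 14 mm above the bench) or, when home in the vise, on both chop tops (origin 52 mm).
- packer16: Wooden packer 16 mm thick (x), 40 wide (y), 102 tall (z), 40 to 81 g; full-round foot, radius 8 mm. Origin: centre of its underside. A cross strip, 50 mm (x) by 40 by 8 high, spans it 48 to 56 mm above the foot; above it 46 mm of grip. The strip rests on the rack's rails (origin 14 mm above the bench) or, when home in the vise, on both chop tops (origin 52 mm).
- packer18: Wooden packer 18 mm thick (x), 40 wide (y), 102 tall (z), 40 to 81 g; full-round foot, radius 9 mm. Origin: centre of its underside. A cross strip, 50 mm (x) by 40 by 8 high, spans it 48 to 56 mm above the foot; above it 46 mm of grip. The strip rests on the rack's rails (origin 14 mm above the bench) or, when home in the vise, on both chop tops (origin 52 mm).
- jaw_mid (a point): Middle of the jaws: on the rear cork face, chop-top height; axes as the vise's. The front chop (36 mm thick, rigid) stands at a new place each time: its cork face is 12.3 to 17.7 mm in -x from the rear one, which no reading tells. Both corks end 2 mm below the chop tops. The front cork is springy: it yields up to 2.4 mm under 3 N (start) to 4.2 N (end), then is hard.

How it is judged:
At the end, for the whole second after the job is handed in: One packer is upright and square (0.08, 0.1 rad) in the free end of the jaws (50 to 170 mm right of the vise's middle), strip on the chops within 3 mm, pinched: it presses on the rear jaw with over 1.5 N. The other two hang in the rack, strips on the rails within 5 mm. All is at rest ((((x of packer14 in the frame of vise between -0.012 and 0.008 m and y of packer14 in the frame of vise between -0.17 and -0.05 m and z of packer14 in the frame of vise between 0.048 and 0.055 m and angle between packer14's own z axis and vertical below 0.08 rad and angle between the x axis of packer14 and the x axis of vise, either way round below 0.1 rad and contact force between packer14 and vise above 1.5 N and linear speed of packer14 below 0.01 m/s) and (x of packer16 in the frame of rack between -0.012 and 0.012 m and y of packer16 in the frame of rack between -0.096 and 0.096 m and z of packer16 in the frame of rack between 0.009 and 0.02 m and angle between packer16's own z axis and vertical below 0.12 rad) and (x of packer18 in the frame of rack between -0.012 and 0.012 m and y of packer18 in the frame of rack between -0.096 and 0.096 m and z of packer18 in the frame of rack between 0.009 and 0.02 m and angle between packer18's own z axis and vertical below 0.12 rad)) or ((x of packer16 in the frame of vise between -0.012 and 0.008 m and y of packer16 in the frame of vise between -0.17 and -0.05 m and z of packer16 in the frame of vise between 0.048 and 0.055 m and angle between packer16's own z axis and vertical below 0.08 rad and angle between the x axis of packer16 and the x axis of vise, either way round below 0.1 rad and contact force between packer16 and vise above 1.5 N and linear speed of packer16 below 0.01 m/s) and (x of packer14 in the frame of rack between -0.012 and 0.012 m and y of packer14 in the frame of rack between -0.096 and 0.096 m and z of packer14 in the frame of rack between 0.009 and 0.02 m and angle between packer14's own z axis and vertical below 0.12 rad) and (x of packer18 in the frame of rack between -0.012 and 0.012 m and y of packer18 in the frame of rack between -0.096 and 0.096 m and z of packer18 in the frame of rack between 0.009 and 0.02 m and angle between packer18's own z axis and vertical below 0.12 rad)) or ((x of packer18 in the frame of vise between -0.012 and 0.008 m and y of packer18 in the frame of vise between -0.17 and -0.05 m and z of packer18 in the frame of vise between 0.048 and 0.055 m and angle between packer18's own z axis and vertical below 0.08 rad and angle between the x axis of packer18 and the x axis of vise, either way round below 0.1 rad and contact force between packer18 and vise above 1.5 N and linear speed of packer18 below 0.01 m/s) and (x of packer14 in the frame of rack between -0.012 and 0.012 m and y of packer14 in the frame of rack between -0.096 and 0.096 m and z of packer14 in the frame of rack between 0.009 and 0.02 m and angle between packer14's own z axis and vertical below 0.12 rad) and (x of packer16 in the frame of rack between -0.012 and 0.012 m and y of packer16 in the frame of rack between -0.096 and 0.096 m and z of packer16 in the frame of rack between 0.009 and 0.02 m and angle between packer16's own z axis and vertical below 0.12 rad)))); the robot touches nothing.
It fails at once if a packer is forced: it presses on the fixed part of the vise with more than 35 N (contact force between any of packer14, packer16, packer18 and vise above 35 N).
It fails at once if the robot touches the carving (contact force between any of the arm, the fingers and carving above 1 N).
It fails at once if a gouge or the mallet is shifted by more than 20 mm (distance of any of gouge_wide, gouge_narrow, mallet from where it was at the start of the episode above 0.02 m).
It also fails if it takes over 72 s, if anything falls off the work surface, if the arm or the gripper's body presses on something with over 40 N, if the wrist force passes 120 N, or if a joint passes its speed limit or range.

## Working session

There is one attempt and no reset: what is moved stays moved. The work goes in short steps, Python scripts to look and compute and a tool call to move; the robot and the scene stay as the last step left them, time stands still between calls to the robot, and variables do not carry over. Pictures are saved under pics/ and viewed, at most 10 in all, crops included, and the job is handed in when it is done.

Besides the shell and the picture viewer there is one more tool, called after ">>>" by a JSON object that holds its "name" and its "arguments". arm_command: Moves the arm, as the interface text tells. Its arguments: {"type":"object","properties":{"steps":{"type":"array","items":{"type":"object","properties":{"rot":{"type":"array","items":{"type":"number"}},"slide":{"type":"array","items":{"type":"number"}},"grip":{"type":"number"}}}},"newtons":{"type":"number"}},"required":["steps"]}

```bash
ls; mkdir -p pics
cat > h.py <<'E'
import numpy as np, cv2
from bench import sensors, eyes, order
def ray(c,uv):
    K=np.array(c["intrinsics"]);P=np.array(c["pose"]);k=c["k1"]
    d=np.array([(uv[0]-K[0,2])/K[0,0],(uv[1]-K[1,2])/K[1,1]]);s=d.copy()
    for _ in range(20): s=d/(1+k*(s@s))
    return P[:3,3],P[:3,:3]@np.array([s[0],s[1],1])
def atz(c,uv,z):
    o,d=ray(c,uv);return o+d*(z-o[2])/d[2]
def proj(c,p):
    K=np.array(c["intrinsics"]);P=np.array(c["pose"]);k=c["k1"]
    q=P[:3,:3].T@(np.array(p)-P[:3,3]);s=q[:2]/q[2];s=s*(1+k*(s@s))
    return np.array([K[0,0]*s[0]+K[0,2],K[1,1]*s[1]+K[1,2]])
def save(c,n,crop=None,sc=1):
    im=c["pixels"][:,:,::-1]
    if crop: im=im[crop[1]:crop[3],crop[0]:crop[2]]
    cv2.imwrite("pics/"+n,cv2.resize(im,None,fx=sc,fy=sc,interpolation=cv2.INTER_CUBIC))
E
python3 - <<'E'
from h import *
np.set_printoptions(precision=4,suppress=True)
for n in("top","scene"):
    c=eyes.camera(n);save(c,n+"0.png",sc=1.25);print(n,c["k1"],np.array(c["pose"]),c["intrinsics"])
    for t in("vise","rack","packer14","packer16","packer18","carving","mallet","gouge_wide","gouge_narrow"):
        for r in eyes.look_for(t,c)[:2]: print(t,np.round(r["bbox"]),round(r["conf"],2))
print(sensors.read_state())
E
```

```text
pics
top 0.00035447810918178257 [[-0.0044 -0.9978  0.0665  0.472 ]
 [-0.9999  0.0051  0.011  -0.0235]
 [-0.0113 -0.0664 -0.9977  1.1733]
 [ 0.      0.      0.      1.    ]] [[417.7049   0.     318.0197]
 [  0.     417.7049 197.515 ]
 [  0.       0.       1.    ]]
vise [172. 123. 340. 232.] 0.87
rack [372. 187. 450. 214.] 0.68
packer14 [403. 190. 424. 210.] 0.71
packer14 [423. 188. 448. 208.] 0.58
packer16 [403. 190. 424. 210.] 0.71
packer16 [423. 188. 448. 208.] 0.58
packer18 [403. 190. 424. 210.] 0.71
packer18 [423. 188. 448. 208.] 0.58
carving [192. 176. 235. 194.] 0.59
carving [351. 255. 441. 268.] 0.36
mallet [393. 127. 429. 160.] 0.56
gouge_wide [227. 252. 315. 266.] 0.86
gouge_narrow [350. 255. 441. 269.] 0.64
scene -0.027203274314566022 [[ 0.6703  0.5397 -0.5094  1.1088]
 [ 0.7419 -0.503   0.4433 -0.5231]
 [-0.017  -0.6751 -0.7376  0.907 ]
 [ 0.      0.      0.      1.    ]] [[437.1493   0.     316.9055]
 [  0.     437.1493 199.024 ]
 [  0.       0.       1.    ]]
vise [300. 134. 463. 274.] 0.77
rack [204. 230. 290. 308.] 0.69
packer14 [216. 251. 239. 278.] 0.55
packer14 [299.
[... 176 characters left out ...]
91.  92. 412. 161.] 0.64
mallet [264. 247. 305. 323.] 0.94
mallet [390.  93. 409. 164.] 0.28
gouge_wide [287. 146. 353. 181.] 0.79
gouge_narrow [183. 191. 263. 244.] 0.58
{'time': 1.0, 'joint_positions': array([ 1.2494,  0.3322, -0.0647,  1.4601,  0.0216,  1.3499, -0.0885]), 'joint_vel': array([ 0.0005, -0.001 ,  0.002 , -0.0004, -0.0005,  0.0003,  0.0005]), 'joint_torque': array([ -0.0009, -62.3061,   0.0239, -39.0132,  -0.0611,   0.0316,
         0.0001]), 'ee_pos': array([ 0.184 , -0.5973,  0.2226]), 'eef_rot': array([0.9889, 0.1489, 0.    , 0.0001]), 'ft_force': array([0.2723, 0.0095, 0.3298]), 'torque': array([ 0.0142, -0.0216,  0.0178]), 'grip_force': 0.0, 'width': 0.08706906943858324}
```

View pics/top0.png

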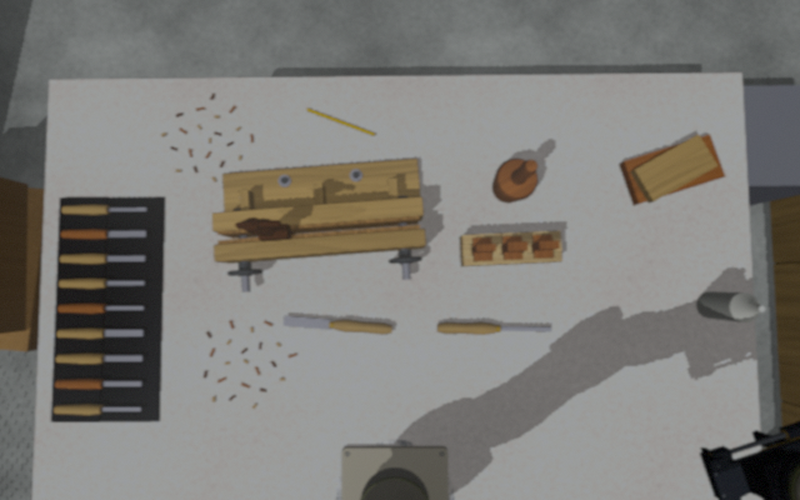

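View pics/scene0.png

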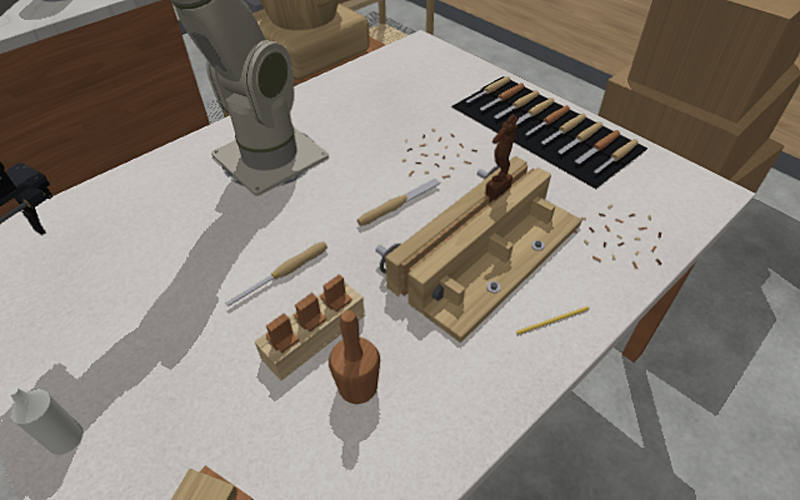

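The top view shows the vise spanning (172..340, 125..232) px (unscaled), the rack at (370..450, 187..213) and the mallet at (412,143). In the scene view the packers stand in the rack at about (225,265), (246,250) and (268,233). Next I'll crop in on the vise and rack.

Run:
```python
from h import *
import pickle
cs={n:eyes.camera(n) for n in("top","scene")}
pickle.dump(cs,open("c0.pkl","wb"))
save(cs["top"],"topc.png",(260,120,460,240),4)
save(cs["scene"],"scc.png",(200,130,400,280),4)
```

```text
(no output)
```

View pics/topc.png

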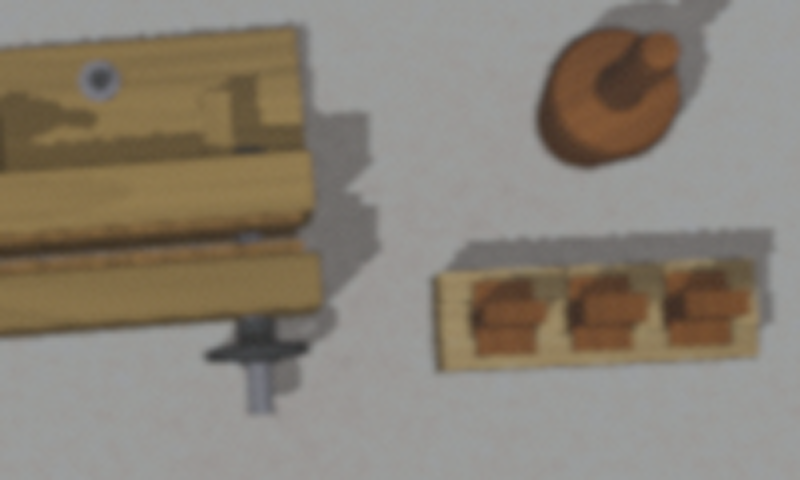

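View pics/scc.png

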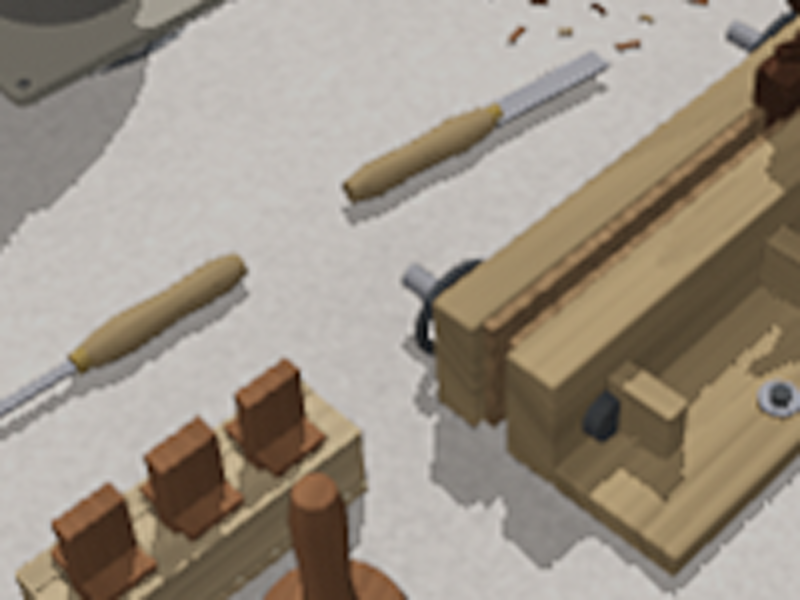

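Top crop: rack-top corners are at (443,274), (443,370), (757,258), (757,356). The rear chop's end corners are at (312,150) and (314,212), and the front chop's at (320,252) and (321,312). The scene crop shows the same corners at (510,355), (553,388), (485,328) and (437,303), plus the rack corner at (362,433). I'll fit the poses from these.

```bash
cat > fit.py <<'E'
from h import *
import pickle
from scipy.optimize import least_squares
cs=pickle.load(open("c0.pkl","rb"))
T=lambda u,v:("top",(u+.5)/4-.5+260,(v+.5)/4-.5+120)
S=lambda u,v:("scene",(u+.5)/4-.5+200,(v+.5)/4-.5+130)
rack=[(T(443,274),(.033,.105,.062)),(T(443,370),(-.033,.105,.062)),(T(757,258),(.033,-.105,.062)),(T(757,356),(-.033,-.105,.062)),(S(362,433),(.033,.105,.062)),(S(20,575),(-.033,-.105,.062))]
V=lambda g:[(T(312,150),(.048,-.22,.1)),(T(314,212),(.008,-.22,.1)),(T(320,252),(.008-g-.006,-.22,.1)),(T(321,312),(.008-g-.036,-.22,.1)),(T(0,178),(.048,None,.1)),(T(0,334),(.008-g-.036,None,.1)),(S(510,355),(.008,-.22,.1)),(S(553,388),(.048,-.22,.1)),(S(437,303),(.008-g-.036,-.22,.1))]
def W(p,l):
    c,s=np.cos(p[2]),np.sin(p[2]);return np.array([p[0]+c*l[0]-s*l[1],p[1]+s*l[0]+c*l[1],l[2]])
def res(p,pts,full=False):
    r=[]
    for (n,u,v),l in pts:
        w=atz(cs[n],(u,v),l[2]); d=w-np.array([p[0],p[1],0]);c,s=np.cos(p[2]),np.sin(p[2])
        loc=np.array([c*d[0]+s*d[1],-s*d[0]+c*d[1]])
        r+= [loc[0]-l[0], 0 if l[1] is None else loc[1]-l[1]]
    return np.array(r)
np.set_printoptions(precision=4,suppress=True)
a=least_squares(lambda p:res(p,rack),[.5,-.25,0]);print("rack",a.x,"\n",a.fun.reshape(-1,2)*1e3)
b=least_squares(lambda p:res(p[:3],V(p[3])),[.5,.05,0,.015]);print("vise",b.x,"\n",b.fun.reshape(-1,2)*1e3)
print("fit pt",W(b.x,(.008,-.11,.1)),"places",[W(a.x,(0,y,0))[:2] for y in(-.064,0,.064)])
E
python3 fit.py
```

```text
rack [ 0.5447 -0.2542  0.0411] 
 [[-3.1079 -2.9627]
 [-1.0109  0.4777]
 [-2.1314 -2.0441]
 [-1.2659  2.2746]
 [ 2.3276 -0.6927]
 [ 5.1886  2.9472]]
vise [0.5824 0.1546 0.0902 0.0251] 
 [[-2.1923 -2.5987]
 [-2.5271  0.0556]
 [ 2.4013 -1.2613]
 [-6.258   1.8928]
 [-0.9554  0.    ]
 [-0.7261  0.    ]
 [ 4.9095  0.937 ]
 [ 0.7654 -1.0212]
 [ 4.5828  1.9959]]
fit pt [0.6003 0.0458 0.1   ] places [array([ 0.5473, -0.3181]), array([ 0.5447, -0.2542]), array([ 0.5421, -0.1903])]
```

```bash
cat >> fit.py <<'E'
print("mallet",atz(cs["top"],T(661,50)[1:],.215),atz(cs["scene"],S(317,490)[1:],.218),"head",atz(cs["top"],T(573,118)[1:],.03))
print("packer tops top", [atz(cs["top"],T(*q)[1:],.116) for q in((518,310),(614,306),(716,302))])
print("packer tops scene", [atz(cs["scene"],S(*q)[1:],.116) for q in((85,515),(178,448),(268,387))])
im=cs["top"]["pixels"].astype(float).mean(2)
for u in (240,255,270,285,300,315,325,332):
    g=np.abs(np.diff(cv2.GaussianBlur(im,(3,3),0)[140:210,u-2:u+3].mean(1)))
    pk=[i for i in range(1,len(g)-1) if g[i]>g[i-1] and g[i]>=g[i+1] and g[i]>6]
    pk=[(i+.5*(g[i-1]-g[i+1])/(g[i-1]-2*g[i]+g[i+1])) for i in pk]
    print(u,[tuple(np.round(atz(cs["top"],(u,140.5+i),.1)[:2]*1e3,1)) for i in pk])
E
python3 fit.py | tail -22
```

```text
vise [0.5824 0.1546 0.0902 0.0251] 
 [[-2.1923 -2.5987]
 [-2.5271  0.0556]
 [ 2.4013 -1.2613]
 [-6.258   1.8928]
 [-0.9554  0.    ]
 [-0.7261  0.    ]
 [ 4.9095  0.937 ]
 [ 0.7654 -1.0212]
 [ 4.5828  1.9959]]
fit pt [0.6003 0.0458 0.1   ] places [array([ 0.5473, -0.3181]), array([ 0.5447, -0.2542]), array([ 0.5421, -0.1903])]
mallet [ 0.6864 -0.2612  0.215 ] [ 0.6859 -0.2557  0.218 ] head [ 0.6807 -0.2456  0.03  ]
packer tops top [array([ 0.5425, -0.1919,  0.116 ]), array([ 0.5447, -0.2526,  0.116 ]), array([ 0.5469, -0.317 ,  0.116 ])]
packer tops scene [array([ 0.5498, -0.3204,  0.116 ]), array([ 0.5471, -0.2558,  0.116 ]), array([ 0.5467, -0.1912,  0.116 ])]
240 [(np.float64(647.9), np.float64(190.5)), (np.float64(603.9), np.float64(190.1)), (np.float64(584.9), np.float64(190.0)), (np.float64(575.0), np.float64(189.9)), (np.float64(562.0), np.float64(189.8)), (np.float64(529.7), np.float64(189.5)), (np.float64(522.7), np.float64(189.5))]
255 [(np.float64(668.3), np.float64(151.6)), (np.float64(632.9), np.float64(151.4)), (np.float64(587.5), np.float64(151.1)), (np.float64(577.6), 
[... 1245 characters left out ...]
loat64(-4.1)), (np.float64(588.7), np.float64(-4.1)), (np.float64(544.3), np.float64(-3.9)), (np.float64(536.7), np.float64(-3.9)), (np.float64(521.3), np.float64(-3.8))]
325 [(np.float64(665.4), np.float64(-30.3)), (np.float64(645.2), np.float64(-30.2)), (np.float64(608.0), np.float64(-30.0)), (np.float64(600.5), np.float64(-30.0)), (np.float64(591.4), np.float64(-29.9)), (np.float64(544.7), np.float64(-29.7))]
332 [(np.float64(665.3), np.float64(-48.5)), (np.float64(646.8), np.float64(-48.4)), (np.float64(603.0), np.float64(-48.1)), (np.float64(592.1), np.float64(-48.0)), (np.float64(546.5), np.float64(-47.7)), (np.float64(538.5), np.float64(-47.7)), (np.float64(524.9), np.float64(-47.6))]
```

>>> {"name": "arm_command", "arguments": {"steps": [{"slide": [0.036,0.04,0],"rot": [0,0,9.4],"grip": 0.8},{"slide": [0.036,0.04,0],"rot": [0,0,9.4],"grip": 0.8},{"slide": [0.036,0.04,0],"rot": [0,0,9.4],"grip": 0.8},{"slide": [0.036,0.04,0],"rot": [0,0,9.4],"grip": 0.8},{"slide": [0.036,0.04,0],"rot": [0,0,9.4],"grip": 0.8},{"slide": [0.036,0.04,0],"rot": [0,0,9.4],"grip": 0.8},{"slide": [0.036,0.04,0],"rot": [0,0,9.4],"grip": 0.8},{"slide": [0.036,0.04,0],"rot": [0,0,9.4],"grip": 0.8}], "newtons": 15}}

```text
time: 2.1
ee_pos: [0.473, -0.276, 0.2229]
eef_rot: [0.691, 0.723, -0.0, 0.0]
ft_force: [0.9, -0.6, -0.4]
width: 0.0696
grip_force: 0.0
```

>>> {"name": "arm_command", "arguments": {"steps": [{"slide": [0.024,0.028,0],"grip": 0.6},{"slide": [0.024,0.028,0],"grip": 0.6},{"slide": [0.023,0.029,0],"grip": 0.6},{"slide": [0,0,-0.03],"grip": 0.6},{"slide": [0,0,-0.04],"grip": 0.6},{"slide": [0,0,-0.04],"grip": 0.6},{"slide": [0,0,-0.033],"grip": 0.6},{"slide": [0,0,0],"grip": 0.6}]}}

```text
schema error: expected keys rot, slide, grip
```

Run:
```python
from h import *
s=sensors.read_state();print(s["ee_pos"],s["width"],s["ft_force"])
a=eyes.camera("top");b=eyes.camera("scene")
x=a["pixels"][150:250,330:480,::-1];y=b["pixels"][190:340,180:330,::-1]
f=lambda i:cv2.resize(i,(400,int(400*i.shape[0]/i.shape[1])),interpolation=2)
x,y=f(x),f(y);h=max(len(x),len(y));o=np.zeros((h,800,3),np.uint8);o[:len(x),:400]=x;o[:len(y),400:]=y
cv2.imwrite("pics/grasp.png",o)
```

```text
[ 0.47297223 -0.27602616  0.22286644] 0.06959706445234205 [ 0.93798423 -0.57703344 -0.41781199]
```

View pics/grasp.png

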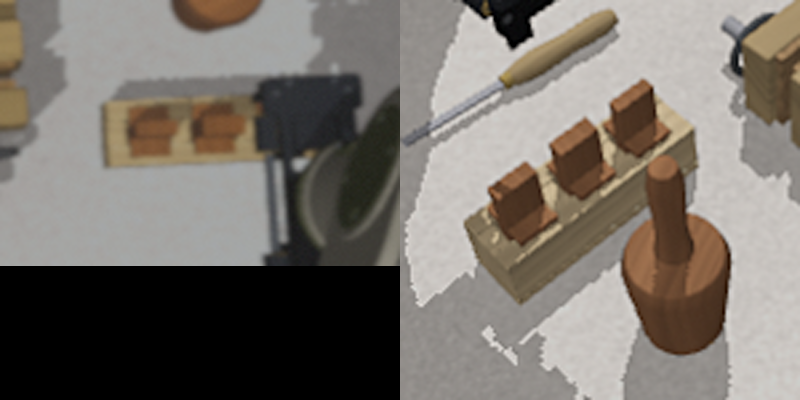

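The call was refused because its rows lacked `rot`. The picture shows the rack untouched with all three packers hanging.

>>> {"name": "arm_command", "arguments": {"steps": [{"slide": [0.024,0.028,0],"rot": [0,0,0],"grip": 0.6},{"slide": [0.024,0.028,0],"rot": [0,0,0],"grip": 0.6},{"slide": [0.023,0.029,0],"rot": [0,0,0],"grip": 0.6},{"slide": [0,0,-0.03],"rot": [0,0,0],"grip": 0.6},{"slide": [0,0,-0.04],"rot": [0,0,0],"grip": 0.6},{"slide": [0,0,-0.04],"rot": [0,0,0],"grip": 0.6},{"slide": [0,0,-0.033],"rot": [0,0,0],"grip": 0.6},{"slide": [0,0,0],"rot": [0,0,0],"grip": 0.6}]}}

```text
time: 3.2
ee_pos: [0.5412, -0.1923, 0.0774]
eef_rot: [0.693, 0.721, -0.001, -0.002]
ft_force: [-0.3, 0.0, 0.7]
width: 0.0521
grip_force: 0.0
```

```bash
cat > snap.py <<'E'
from h import *
import sys
n,bx,by=sys.argv[1],eval(sys.argv[2]),eval(sys.argv[3])
s=sensors.read_state();print(s["ee_pos"],s["width"],s["ft_force"])
a=eyes.camera("top");b=eyes.camera("scene")
import pickle;pickle.dump({"top":a,"scene":b},open(n+".pkl","wb"))
f=lambda c,q:cv2.resize(c["pixels"][q[1]:q[3],q[0]:q[2],::-1],(400,int(400*(q[3]-q[1])/(q[2]-q[0]))),interpolation=2)
x,y=f(a,bx),f(b,by);h=max(len(x),len(y));o=np.zeros((h,800,3),np.uint8);o[:len(x),:400]=x;o[:len(y),400:]=y
cv2.imwrite("pics/"+n+".png",o)
E
python3 snap.py grasp2 "(330,150,480,250)" "(180,190,330,340)"
```

```text
[ 0.54117376 -0.19225763  0.07744472] 0.052115020024586345 [-0.27686589  0.02650001  0.66208842]
```

View pics/grasp2.png

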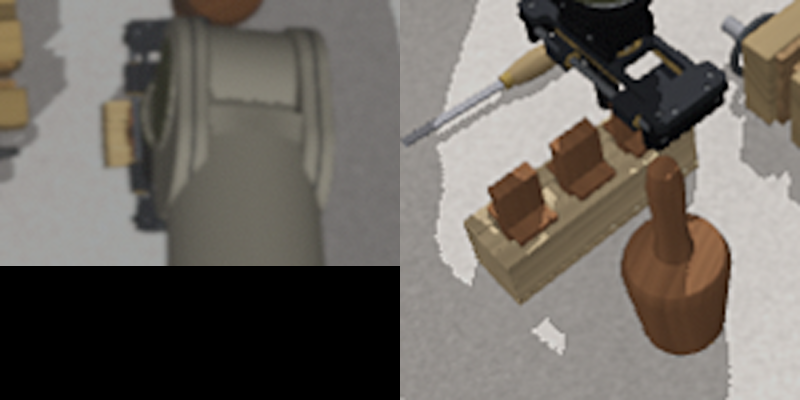

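>>> {"name": "arm_command", "arguments": {"steps": [{"slide": [0,0,0],"rot": [0,0,0],"grip": 0.0},{"slide": [0,0,0],"rot": [0,0,0],"grip": 0.0},{"slide": [0,0,0],"rot": [0,0,0],"grip": 0.0},{"slide": [0,0,0],"rot": [0,0,0],"grip": 0.0},{"slide": [0,0,0],"rot": [0,0,0],"grip": 0.0},{"slide": [0,0,0.03],"rot": [0,0,0],"grip": 0.0},{"slide": [0,0,0.05],"rot": [0,0,0],"grip": 0.0},{"slide": [0,0,0.05],"rot": [0,0,0],"grip": 0.0}], "newtons": 16}}

```text
time: 4.3
ee_pos: [0.5427, -0.1922, 0.2108]
eef_rot: [0.693, 0.721, -0.0, -0.0]
ft_force: [1.9, -0.4, -0.5]
width: 0.014
grip_force: 16.0
```

>>> {"name": "arm_command", "arguments": {"steps": [{"slide": [0.01,0.045,0],"rot": [0,0,0.4],"grip": 0},{"slide": [0.01,0.048,0],"rot": [0,0,0.4],"grip": 0},{"slide": [0.01,0.048,0],"rot": [0,0,0.4],"grip": 0},{"slide": [0.01,0.048,0],"rot": [0,0,0.4],"grip": 0},{"slide": [0.011,0.048,0],"rot": [0,0,0],"grip": 0},{"slide": [0,0,-0.02],"rot": [0,0,0],"grip": 0},{"slide": [0,0,-0.012],"rot": [0,0,0],"grip": 0},{"slide": [0,0,0],"rot": [0,0,0],"grip": 0}]}}

```text
time: 5.3
ee_pos: [0.5933, 0.0428, 0.1762]
eef_rot: [0.683, 0.73, -0.001, -0.001]
ft_force: [-0.4, -0.2, -0.7]
width: 0.0142
grip_force: 16.0
```

```bash
python3 snap.py v1 "(260,130,360,230)" "(290,150,390,250)"
```

```text
[0.59328986 0.04281947 0.17623856] 0.01423810920124054 [-0.39567822 -0.17522801 -0.65192193]
```

View pics/v1.png

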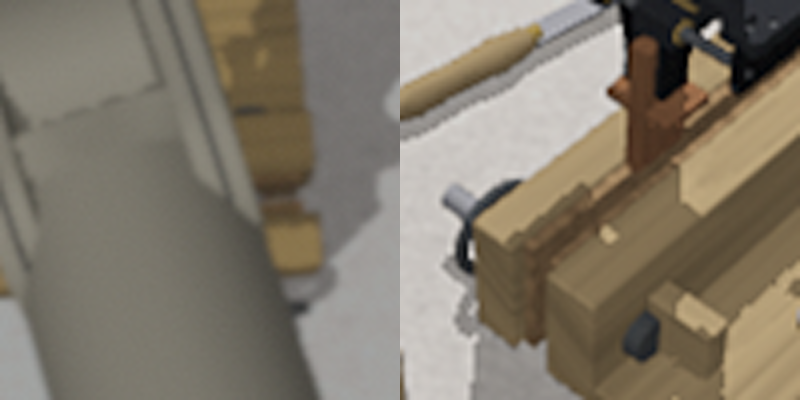

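The packer hangs with its foot just above the chops, at about (640..660,165) in the right half of the picture. I'll check the model projection against that.

Run:
```python
from h import *
import pickle
c=pickle.load(open("v1.pkl","rb"))["scene"]
t=np.array([.5933,.0428]);yaw=2*np.arctan2(.73,.683)-np.pi/2;print(np.degrees(yaw))
R=np.array([[np.cos(yaw),-np.sin(yaw)],[np.sin(yaw),np.cos(yaw)]])
im=c["pixels"][150:250,290:390,::-1];im=cv2.resize(im,(800,800),interpolation=2)
def pt(l,z):
    p=proj(c,[*(t+R@np.array(l)),z]);return tuple(int(v) for v in ((p-[290,150])*8+3.5))
def line(*a,col=(0,0,255)):
    cv2.polylines(im,[np.array([pt(q[:2],q[2]) for q in a])],False,col,1)
zf=.1762-.0634
for z in(zf+.007,zf+.102): line((-.007,-.02,z),(.007,-.02,z),(.007,.02,z))
for q in((-.007,-.02),(.007,-.02),(.007,.02)): line((*q,zf+.007),(*q,zf+.102))
for z in(zf+.048,zf+.056):line((-.025,-.02,z),(.025,-.02,z),(.025,.02,z))
# expected vise rear face line, in world, at z=.1
for x in(.600,.605):
  a=[proj(c,[x+.068*(.0458-y),y,.1]) for y in(-.065,.15)]
  a=[tuple(int(v) for v in (p-[290,150])*8+3.5) for p in a];cv2.line(im,a[0],a[1],(255,0,0) if x<.602 else (0,255,0),1)
cv2.imwrite("pics/ov.png",im[:600])
```

```text
3.810204041794394
```

View pics/ov.png

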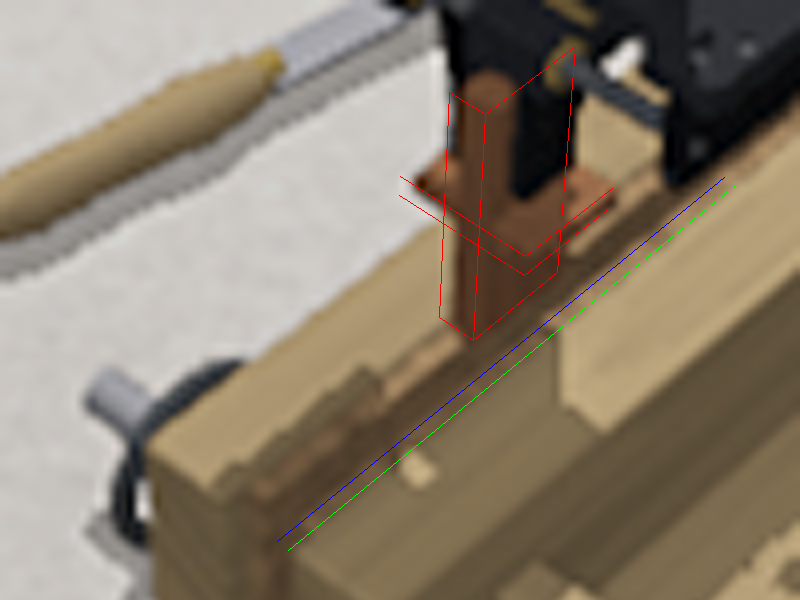

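The offsets agree with a scene calibration shift of about 4 mm, so the packer sits over the gap. I'll descend gently.

>>> {"name": "arm_command", "arguments": {"steps": [{"slide": [0,0,-0.004],"rot": [0,0,0],"grip": 0},{"slide": [0,0,-0.004],"rot": [0,0,0],"grip": 0},{"slide": [0,0,-0.003],"rot": [0,0,0],"grip": 0},{"slide": [0,0,-0.003],"rot": [0,0,0],"grip": 0},{"slide": [0,0,-0.002],"rot": [0,0,0],"grip": 0},{"slide": [0,0,-0.002],"rot": [0,0,0],"grip": 0},{"slide": [0,0,0],"rot": [0,0,0],"grip": 0},{"slide": [0,0,0],"rot": [0,0,0],"grip": 0}]}}

```text
time: 6.4
ee_pos: [0.5947, 0.0448, 0.1617]
eef_rot: [0.683, 0.731, 0.001, 0.001]
ft_force: [-4.2, -0.9, 14.5]
width: 0.0141
grip_force: 16.0
```

>>> {"name": "arm_command", "arguments": {"steps": [{"slide": [0,0,0.004],"rot": [0,0,0],"grip": 0},{"slide": [-0.003,0,0],"rot": [0,0,0],"grip": 0},{"slide": [0,0,0],"rot": [0,0,0],"grip": 0},{"slide": [0,0,-0.002],"rot": [0,0,0],"grip": 0},{"slide": [0,0,-0.002],"rot": [0,0,0],"grip": 0},{"slide": [0,0,-0.001],"rot": [0,0,0],"grip": 0},{"slide": [0,0,0],"rot": [0,0,0],"grip": 0},{"slide": [0,0,0],"rot": [0,0,0],"grip": 0}]}}

```text
time: 7.4
ee_pos: [0.5914, 0.0447, 0.159]
eef_rot: [0.683, 0.731, 0.0, 0.0]
ft_force: [0.9, 0.5, 4.9]
width: 0.0134
grip_force: 16.0
```

>>> {"name": "arm_command", "arguments": {"steps": [{"slide": [0,0,-0.0015],"rot": [0,0,0],"grip": 0},{"slide": [0,0,-0.0015],"rot": [0,0,0],"grip": 0},{"slide": [0,0,-0.0015],"rot": [0,0,0],"grip": 0},{"slide": [0,0,-0.0015],"rot": [0,0,0],"grip": 0},{"slide": [0,0,0],"rot": [0,0,0],"grip": 0},{"slide": [0,0,0],"rot": [0,0,0],"grip": 0},{"slide": [0,0,0],"rot": [0,0,0],"grip": 0},{"slide": [0,0,0],"rot": [0,0,0],"grip": 0}]}}

```text
time: 8.4
ee_pos: [0.5908, 0.0447, 0.1523]
eef_rot: [0.683, 0.731, -0.0, -0.0]
ft_force: [0.9, 0.6, -3.1]
width: 0.014
grip_force: 16.0
```

>>> {"name": "arm_command", "arguments": {"steps": [{"slide": [0,0,-0.003],"rot": [0,0,0],"grip": 0},{"slide": [0,0,-0.003],"rot": [0,0,0],"grip": 0},{"slide": [0,0,-0.003],"rot": [0,0,0],"grip": 0},{"slide": [0,0,-0.003],"rot": [0,0,0],"grip": 0},{"slide": [0.001,0,0],"rot": [0,0,0],"grip": 0},{"slide": [0,0,0],"rot": [0,0,0],"grip": 0},{"slide": [0,0,0],"rot": [0,0,0],"grip": 0},{"slide": [0,0,0],"rot": [0,0,0],"grip": 0}]}}

```text
time: 9.4
ee_pos: [0.5912, 0.0447, 0.14]
eef_rot: [0.682, 0.731, -0.001, -0.001]
ft_force: [-5.0, -0.9, -0.4]
width: 0.0135
grip_force: 16.0
```

>>> {"name": "arm_command", "arguments": {"steps": [{"slide": [0.001,0,0],"rot": [0,0,0],"grip": 0},{"slide": [0,0,0],"rot": [0,0,0],"grip": 0},{"slide": [0,0,0],"rot": [0,0,0],"grip": 0},{"slide": [0,0,0],"rot": [0,0,0],"grip": 0},{"slide": [0,0,0],"rot": [0,0,0],"grip": 0},{"slide": [0,0,0],"rot": [0,0,0],"grip": 0},{"slide": [0,0,0],"rot": [0,0,0],"grip": 0},{"slide": [0,0,0],"rot": [0,0,0],"grip": 0}]}}

```text
time: 10.4
ee_pos: [0.5916, 0.0447, 0.1401]
eef_rot: [0.682, 0.731, -0.001, -0.001]
ft_force: [-8.1, -1.3, 3.3]
width: 0.0141
grip_force: 15.9
```

>>> {"name": "arm_command", "arguments": {"steps": [{"slide": [-0.002,0,0],"rot": [0,0,0],"grip": 0},{"slide": [-0.001,0,0],"rot": [0,0,0],"grip": 0},{"slide": [0,0,0],"rot": [0,0,0],"grip": 0},{"slide": [0,0,0],"rot": [0,0,0],"grip": 0},{"slide": [0,0,0],"rot": [0,0,0],"grip": 0},{"slide": [0,0,0],"rot": [0,0,0],"grip": 0},{"slide": [0,0,0],"rot": [0,0,0],"grip": 0},{"slide": [0,0,0],"rot": [0,0,0],"grip": 0}]}}

```text
time: 11.4
ee_pos: [0.5903, 0.0446, 0.1408]
eef_rot: [0.683, 0.731, 0.0, 0.0]
ft_force: [4.1, -0.4, -1.4]
width: 0.0138
grip_force: 16.0
```

>>> {"name": "arm_command", "arguments": {"steps": [{"slide": [0.0005,0,0],"rot": [0,0,0],"grip": 0},{"slide": [0,0,0],"rot": [0,0,0],"grip": 0},{"slide": [0,0,0],"rot": [0,0,0],"grip": 0},{"slide": [0,0,0],"rot": [0,0,0],"grip": 0},{"slide": [0,0,-0.001],"rot": [0,0,0],"grip": 0},{"slide": [0,0,-0.001],"rot": [0,0,0],"grip": 0},{"slide": [0,0,-0.001],"rot": [0,0,0],"grip": 0},{"slide": [0,0,-0.001],"rot": [0,0,0],"grip": 0}]}}

```text
time: 12.4
ee_pos: [0.5906, 0.0447, 0.1365]
eef_rot: [0.682, 0.731, 0.0, 0.0]
ft_force: [4.3, -0.2, 1.0]
width: 0.0142
grip_force: 16.0
```

>>> {"name": "arm_command", "arguments": {"steps": [{"slide": [0,0,0],"rot": [0,0,0],"grip": 0},{"slide": [0,0,0],"rot": [0,0,0],"grip": 0},{"slide": [0,0,0],"rot": [0,0,0],"grip": 0},{"slide": [0,0,0],"rot": [0,0,0],"grip": 0},{"slide": [0,0,0.001],"rot": [0,0,0],"grip": 0},{"slide": [0,0,0.001],"rot": [0,0,0],"grip": 0},{"slide": [0,0,0.001],"rot": [0,0,0],"grip": 0},{"slide": [0,0,0.001],"rot": [0,0,0],"grip": 0}]}}

```text
time: 13.4
ee_pos: [0.5905, 0.0446, 0.1407]
eef_rot: [0.683, 0.731, 0.0, 0.0]
ft_force: [3.6, 0.5, -2.6]
width: 0.0137
grip_force: 16.0
```

>>> {"name": "arm_command", "arguments": {"steps": [{"slide": [0.0004,0,0],"rot": [0,0,0],"grip": 0},{"slide": [0,0,0],"rot": [0,0,0],"grip": 0},{"slide": [0,0,0],"rot": [0,0,0],"grip": 0},{"slide": [0,0,0],"rot": [0,0,0],"grip": 0},{"slide": [0,0,0],"rot": [0,0,0],"grip": 0},{"slide": [0,0,0],"rot": [0,0,0],"grip": 0},{"slide": [0,0,0],"rot": [0,0,0],"grip": 0},{"slide": [0,0,0],"rot": [0,0,0],"grip": 0}]}}

```text
time: 14.4
ee_pos: [0.5908, 0.0447, 0.1406]
eef_rot: [0.683, 0.731, -0.0, -0.0]
ft_force: [0.2, 0.2, 3.2]
width: 0.0139
grip_force: 16.0
```

>>> {"name": "arm_command", "arguments": {"steps": [{"slide": [0.0004,0,0],"rot": [0,0,0],"grip": 0},{"slide": [0,0,0],"rot": [0,0,0],"grip": 0},{"slide": [0,0,0],"rot": [0,0,0],"grip": 0},{"slide": [0,0,0],"rot": [0,0,0],"grip": 0},{"slide": [0,0,0],"rot": [0,0,0],"grip": 0},{"slide": [0,0,0],"rot": [0,0,0],"grip": 0},{"slide": [0,0,0],"rot": [0,0,0],"grip": 0},{"slide": [0,0,0],"rot": [0,0,0],"grip": 0}]}}

```text
time: 15.4
ee_pos: [0.5911, 0.0447, 0.1405]
eef_rot: [0.683, 0.731, -0.0, -0.0]
ft_force: [-5.2, -0.7, 5.9]
width: 0.0139
grip_force: 16.0
```

>>> {"name": "arm_command", "arguments": {"steps": [{"slide": [0.0004,0,0],"rot": [0,0,0],"grip": 0},{"slide": [0,0,0],"rot": [0,0,0],"grip": 0},{"slide": [0,0,0],"rot": [0,0,0],"grip": 0},{"slide": [0,0,0],"rot": [0,0,0],"grip": 0},{"slide": [0,0,0],"rot": [0,0,0],"grip": 0},{"slide": [0,0,0],"rot": [0,0,0],"grip": 0},{"slide": [0,0,0],"rot": [0,0,0],"grip": 0},{"slide": [0,0,0],"rot": [0,0,0],"grip": 0}]}}

```text
time: 16.4
ee_pos: [0.5912, 0.0447, 0.1405]
eef_rot: [0.682, 0.731, -0.0, -0.0]
ft_force: [-5.4, -0.4, 5.1]
width: 0.0141
grip_force: 16.0
```

>>> {"name": "arm_command", "arguments": {"steps": [{"slide": [-0.0006,0,0],"rot": [0,0,0],"grip": 0},{"slide": [0,0,-0.003],"rot": [0,0,0],"grip": 0},{"slide": [0,0,-0.003],"rot": [0,0,0],"grip": 0},{"slide": [0,0,-0.003],"rot": [0,0,0],"grip": 0},{"slide": [0,0,-0.003],"rot": [0,0,0],"grip": 0},{"slide": [0,0,-0.003],"rot": [0,0,0],"grip": 0},{"slide": [0,0,-0.003],"rot": [0,0,0],"grip": 0},{"slide": [0,0,-0.002],"rot": [0,0,0],"grip": 0}]}}

```text
time: 17.4
ee_pos: [0.5909, 0.0448, 0.1205]
eef_rot: [0.682, 0.731, -0.0, -0.0]
ft_force: [-6.3, -0.4, 5.7]
width: 0.0141
grip_force: 16.0
```

>>> {"name": "arm_command", "arguments": {"steps": [{"slide": [0,0,0],"rot": [0,0,0],"grip": 0},{"slide": [0,0,0],"rot": [0,0,0],"grip": 0},{"slide": [0,0,0.001],"rot": [0,0,0],"grip": 0},{"slide": [0,0,0.001],"rot": [0,0,0],"grip": 0},{"slide": [0,0,0.001],"rot": [0,0,0],"grip": 0},{"slide": [0,0,0.001],"rot": [0,0,0],"grip": 0},{"slide": [0,0,0],"rot": [0,0,0],"grip": 0},{"slide": [0,0,0],"rot": [0,0,0],"grip": 0}]}}

```text
time: 18.4
ee_pos: [0.5909, 0.0445, 0.1245]
eef_rot: [0.683, 0.731, -0.0, -0.0]
ft_force: [-4.0, -0.0, -5.5]
width: 0.0134
grip_force: 16.0
```

>>> {"name": "arm_command", "arguments": {"steps": [{"slide": [-0.0005,0,0],"rot": [0,0,0],"grip": 0},{"slide": [0,0,0],"rot": [0,0,0],"grip": 0},{"slide": [0,0,-0.001],"rot": [0,0,0],"grip": 0},{"slide": [0,0,-0.001],"rot": [0,0,0],"grip": 0},{"slide": [0,0,-0.001],"rot": [0,0,0],"grip": 0},{"slide": [0,0,-0.001],"rot": [0,0,0],"grip": 0},{"slide": [0,0,0],"rot": [0,0,0],"grip": 0},{"slide": [0,0,0],"rot": [0,0,0],"grip": 0}]}}

```text
time: 19.4
ee_pos: [0.5909, 0.0449, 0.1217]
eef_rot: [0.683, 0.731, 0.0, 0.0]
ft_force: [-5.9, -1.1, 5.4]
width: 0.0139
grip_force: 16.0
```

>>> {"name": "arm_command", "arguments": {"steps": [{"slide": [0,0,-0.001],"rot": [0,0,0],"grip": 0},{"slide": [0,0,-0.001],"rot": [0,0,0],"grip": 0},{"slide": [0,0,-0.001],"rot": [0,0,0],"grip": 0},{"slide": [0,0,-0.001],"rot": [0,0,0],"grip": 0},{"slide": [0,0,-0.001],"rot": [0,0,0],"grip": 0},{"slide": [0,0,0],"rot": [0,0,0],"grip": 0},{"slide": [0,0,0],"rot": [0,0,0],"grip": 0},{"slide": [0,0,0],"rot": [0,0,0],"grip": 0}]}}

```text
time: 20.4
ee_pos: [0.5908, 0.045, 0.1176]
eef_rot: [0.682, 0.731, 0.0, 0.001]
ft_force: [-10.4, -2.1, 12.4]
width: 0.0139
grip_force: 16.0
```

>>> {"name": "arm_command", "arguments": {"steps": [{"slide": [-0.001,0,0],"rot": [0,0,0],"grip": 0},{"slide": [0,0,0],"rot": [0,0,0],"grip": 0},{"slide": [0,0,0],"rot": [0,0,0],"grip": 0},{"slide": [0,0,0],"rot": [0,0,0],"grip": 0},{"slide": [0,0,0],"rot": [0,0,0],"grip": 0},{"slide": [0,0,0],"rot": [0,0,0],"grip": 0},{"slide": [0,0,0],"rot": [0,0,0],"grip": 0},{"slide": [0,0,0],"rot": [0,0,0],"grip": 0}]}}

```text
time: 21.4
ee_pos: [0.5908, 0.045, 0.1176]
eef_rot: [0.683, 0.731, 0.001, 0.001]
ft_force: [-5.0, -1.0, 9.6]
width: 0.0142
grip_force: 16.0
```

>>> {"name": "arm_command", "arguments": {"steps": [{"slide": [0,0,-0.001],"rot": [0,0,0],"grip": 0},{"slide": [0,0,-0.001],"rot": [0,0,0],"grip": 0},{"slide": [0,0,0],"rot": [0,0,0],"grip": 0},{"slide": [0,0,0],"rot": [0,0,0],"grip": 0},{"slide": [0,0,0],"rot": [0,0,0],"grip": 0},{"slide": [0,0,0],"rot": [0,0,0],"grip": 0},{"slide": [0,0,0],"rot": [0,0,0],"grip": 0},{"slide": [0,0,0],"rot": [0,0,0],"grip": 0}]}}

```text
time: 22.4
ee_pos: [0.5908, 0.045, 0.1167]
eef_rot: [0.683, 0.731, 0.001, 0.001]
ft_force: [-10.5, -3.2, 20.3]
width: 0.0141
grip_force: 16.0
```

>>> {"name": "arm_command", "arguments": {"steps": [{"slide": [0,0,0.002],"rot": [0,0,0],"grip": 0},{"slide": [0,0,0],"rot": [0,0,0],"grip": 0},{"slide": [0,0,0],"rot": [0,0,0],"grip": 0.5},{"slide": [0,0,0],"rot": [0,0,0],"grip": 0.5},{"slide": [0,0,0],"rot": [0,0,0],"grip": 0.5},{"slide": [0,0,0],"rot": [0,0,0],"grip": 0.5},{"slide": [0,0,0],"rot": [0,0,0],"grip": 0.5},{"slide": [0,0,0],"rot": [0,0,0],"grip": 0.5}]}}

```text
time: 23.4
ee_pos: [0.5896, 0.0447, 0.1156]
eef_rot: [0.682, 0.731, 0.0, 0.0]
ft_force: [0.2, -0.3, 0.1]
width: 0.0432
grip_force: 0.0
```

>>> {"name": "arm_command", "arguments": {"steps": [{"slide": [0,0,0.03],"rot": [0,0,0],"grip": 0.5},{"slide": [0,0,0.04],"rot": [0,0,0],"grip": 0.5},{"slide": [-0.02,-0.04,0.02],"rot": [0,0,0],"grip": 0.5},{"slide": [-0.02,-0.05,0],"rot": [0,0,0],"grip": 0.5},{"slide": [-0.03,-0.05,0],"rot": [0,0,0],"grip": 0.5},{"slide": [0,-0.05,0],"rot": [0,0,0],"grip": 0.5},{"slide": [0,-0.04,0],"rot": [0,0,0],"grip": 0.5},{"slide": [0,0,0],"rot": [0,0,0],"grip": 0.5}]}}

```text
time: 24.4
ee_pos: [0.5188, -0.1891, 0.2053]
eef_rot: [0.685, 0.729, -0.0, 0.0]
ft_force: [0.9, 0.8, 0.1]
width: 0.0435
grip_force: 0.0
```

```bash
python3 snap.py home "(260,130,360,230)" "(290,150,390,250)"
```

```text
[ 0.51877361 -0.18912981  0.20526975] 0.043474751229538956 [0.89899546 0.81017332 0.08595131]
```

View pics/home.png

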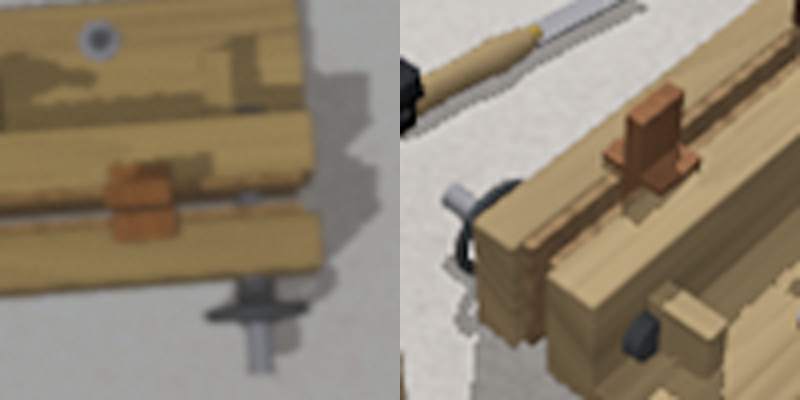

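The packer is home and upright on the chops, at about (650,150) in the right half. To check that it is really pinched, I'll regrip and tug with no net side force.

>>> {"name": "arm_command", "arguments": {"steps": [{"slide": [0.02,0.058,0],"rot": [0,0,0],"grip": 0.5},{"slide": [0.02,0.058,0],"rot": [0,0,0],"grip": 0.5},{"slide": [0.02,0.058,0],"rot": [0,0,0],"grip": 0.5},{"slide": [0.0112,0.058,0],"rot": [0,0,0],"grip": 0.5},{"slide": [0,0.0017,0],"rot": [0,0,0],"grip": 0.5},{"slide": [0,0,-0.04],"rot": [0,0,0],"grip": 0.5},{"slide": [0,0,-0.04],"rot": [0,0,0],"grip": 0.5},{"slide": [0,0,-0.008],"rot": [0,0,0],"grip": 0.5}]}}

```text
time: 25.5
ee_pos: [0.589, 0.0488, 0.1154]
eef_rot: [0.682, 0.731, -0.001, -0.001]
ft_force: [0.7, 0.5, 1.1]
width: 0.0437
grip_force: 0.0
```

>>> {"name": "arm_command", "arguments": {"steps": [{"slide": [0,0,0],"rot": [0,0,0],"grip": 0.5},{"slide": [0,0,0],"rot": [0,0,0],"grip": 0},{"slide": [0,0,0],"rot": [0,0,0],"grip": 0},{"slide": [0,0,0],"rot": [0,0,0],"grip": 0},{"slide": [0,0,0],"rot": [0,0,0],"grip": 0},{"slide": [0,0,0],"rot": [0,0,0],"grip": 0},{"slide": [0,0,0],"rot": [0,0,0],"grip": 0},{"slide": [0,0,0],"rot": [0,0,0],"grip": 0}], "newtons": 10}}

```text
time: 26.5
ee_pos: [0.5905, 0.0484, 0.1179]
eef_rot: [0.682, 0.731, -0.0, -0.0]
ft_force: [-5.2, -0.4, 6.4]
width: 0.0139
grip_force: 10.0
```

>>> {"name": "arm_command", "arguments": {"steps": [{"slide": [-0.0007,0,0.001],"rot": [0,0,0],"grip": 0},{"slide": [0,0,0.001],"rot": [0,0,0],"grip": 0},{"slide": [0,0,0.001],"rot": [0,0,0],"grip": 0},{"slide": [0,0,0.001],"rot": [0,0,0],"grip": 0},{"slide": [0,0,0.001],"rot": [0,0,0],"grip": 0},{"slide": [0,0,0],"rot": [0,0,0],"grip": 0},{"slide": [0,0,0],"rot": [0,0,0],"grip": 0},{"slide": [0,0,0],"rot": [0,0,0],"grip": 0}]}}

```text
time: 27.5
ee_pos: [0.5904, 0.0484, 0.1228]
eef_rot: [0.683, 0.731, 0.0, 0.0]
ft_force: [2.8, 0.0, 0.1]
width: 0.0144
grip_force: 10.0
```

>>> {"name": "arm_command", "arguments": {"steps": [{"slide": [-0.0005,0,0],"rot": [0,0,0],"grip": 0},{"slide": [0,0,0],"rot": [0,0,0],"grip": 0},{"slide": [0,0,0],"rot": [0,0,0],"grip": 0},{"slide": [0,0,0.001],"rot": [0,0,0],"grip": 0},{"slide": [0,0,0.001],"rot": [0,0,0],"grip": 0},{"slide": [0,0,0.001],"rot": [0,0,0],"grip": 0},{"slide": [0,0,0.001],"rot": [0,0,0],"grip": 0},{"slide": [0,0,0.001],"rot": [0,0,0],"grip": 0}]}}

```text
time: 28.5
ee_pos: [0.5896, 0.0484, 0.1276]
eef_rot: [0.683, 0.731, 0.0, 0.0]
ft_force: [4.9, 1.0, -2.6]
width: 0.0138
grip_force: 10.0
```

>>> {"name": "arm_command", "arguments": {"steps": [{"slide": [0.0009,0,0],"rot": [0,0,0],"grip": 0},{"slide": [0,0,0],"rot": [0,0,0],"grip": 0},{"slide": [0,0,0],"rot": [0,0,0],"grip": 0},{"slide": [0,0,0.001],"rot": [0,0,0],"grip": 0},{"slide": [0,0,0.001],"rot": [0,0,0],"grip": 0},{"slide": [0,0,0.001],"rot": [0,0,0],"grip": 0},{"slide": [0,0,0.001],"rot": [0,0,0],"grip": 0},{"slide": [0,0,0.001],"rot": [0,0,0],"grip": 0}]}}

```text
time: 29.5
ee_pos: [0.5904, 0.0483, 0.1325]
eef_rot: [0.683, 0.731, -0.0, -0.0]
ft_force: [2.7, 0.6, -2.3]
width: 0.0136
grip_force: 10.0
```

>>> {"name": "arm_command", "arguments": {"steps": [{"slide": [0,0,-0.001],"rot": [0,0,0],"grip": 0},{"slide": [0,0,-0.001],"rot": [0,0,0],"grip": 0},{"slide": [0,0,-0.001],"rot": [0,0,0],"grip": 0},{"slide": [0,0,-0.001],"rot": [0,0,0],"grip": 0},{"slide": [0,0,-0.001],"rot": [0,0,0],"grip": 0},{"slide": [0,0,-0.001],"rot": [0,0,0],"grip": 0},{"slide": [0,0,-0.001],"rot": [0,0,0],"grip": 0},{"slide": [0,0,-0.001],"rot": [0,0,0],"grip": 0}]}}

```text
time: 30.5
ee_pos: [0.5905, 0.0484, 0.1245]
eef_rot: [0.682, 0.731, 0.0, 0.0]
ft_force: [-0.3, -0.5, 3.6]
width: 0.0139
grip_force: 10.0
```

With no net side force the slide friction is about 4 N, so packer 14 is snug and pinched. Now I'll push it home again.

>>> {"name": "arm_command", "arguments": {"steps": [{"slide": [0,0,-0.002],"rot": [0,0,0],"grip": 0},{"slide": [0,0,-0.002],"rot": [0,0,0],"grip": 0},{"slide": [0,0,-0.002],"rot": [0,0,0],"grip": 0},{"slide": [0,0,-0.001],"rot": [0,0,0],"grip": 0},{"slide": [0,0,-0.001],"rot": [0,0,0],"grip": 0},{"slide": [0,0,0],"rot": [0,0,0],"grip": 0},{"slide": [0,0,0],"rot": [0,0,0],"grip": 0},{"slide": [0,0,0],"rot": [0,0,0],"grip": 0}]}}

```text
time: 31.5
ee_pos: [0.5905, 0.0484, 0.1173]
eef_rot: [0.683, 0.731, -0.0, 0.0]
ft_force: [-4.2, -1.1, 10.3]
width: 0.0139
grip_force: 10.0
```

>>> {"name": "arm_command", "arguments": {"steps": [{"slide": [0,0,-0.001],"rot": [0,0,0],"grip": 0},{"slide": [0,0,0],"rot": [0,0,0],"grip": 0},{"slide": [0,0,0],"rot": [0,0,0],"grip": 0},{"slide": [0,0,0],"rot": [0,0,0],"grip": 0},{"slide": [0,0,0],"rot": [0,0,0],"grip": 0},{"slide": [0,0,0],"rot": [0,0,0],"grip": 0},{"slide": [0,0,0],"rot": [0,0,0],"grip": 0},{"slide": [0,0,0],"rot": [0,0,0],"grip": 0}]}}

```text
time: 32.5
ee_pos: [0.5905, 0.0485, 0.1164]
eef_rot: [0.683, 0.731, 0.0, 0.0]
ft_force: [-4.8, -1.2, 10.5]
width: 0.014
grip_force: 10.0
```

>>> {"name": "arm_command", "arguments": {"steps": [{"slide": [0,0,0.001],"rot": [0,0,0],"grip": 0},{"slide": [0,0,0],"rot": [0,0,0],"grip": 0.5},{"slide": [0,0,0],"rot": [0,0,0],"grip": 0.5},{"slide": [0,0,0],"rot": [0,0,0],"grip": 0.5},{"slide": [0,0,0],"rot": [0,0,0],"grip": 0.5},{"slide": [0,0,0],"rot": [0,0,0],"grip": 0.5},{"slide": [0,0,0.02],"rot": [0,0,0],"grip": 0.5},{"slide": [0,0,0.04],"rot": [0,0,0],"grip": 0.5}]}}

```text
time: 33.5
ee_pos: [0.5898, 0.0483, 0.1773]
eef_rot: [0.682, 0.731, -0.001, -0.001]
ft_force: [1.1, 0.2, 0.2]
width: 0.0435
grip_force: 0.0
```

>>> {"name": "arm_command", "arguments": {"steps": [{"slide": [0,0,0.04],"rot": [0,0,0],"grip": 0.5},{"slide": [0,0,0.04],"rot": [0,0,0],"grip": 0.5},{"slide": [-0.03,-0.04,0.02],"rot": [0,0,0],"grip": 0.5},{"slide": [-0.04,-0.04,0],"rot": [0,0,0],"grip": 0.5},{"slide": [-0.04,-0.04,0],"rot": [0,0,0],"grip": 0.5},{"slide": [-0.03,-0.04,0],"rot": [0,0,0],"grip": 0.5},{"slide": [0,-0.05,0],"rot": [0,0,0],"grip": 0.5},{"slide": [0,0,0],"rot": [0,0,0],"grip": 0.5}]}}

```text
time: 34.5
ee_pos: [0.4497, -0.1653, 0.2778]
eef_rot: [0.685, 0.729, -0.0, 0.001]
ft_force: [0.7, 1.0, 0.1]
width: 0.0435
grip_force: 0.0
```

```bash
python3 snap.py fin "(260,120,460,240)" "(210,150,380,320)"
python3 - <<'E'
from h import *
import pickle
a=pickle.load(open("home.pkl","rb"));b=pickle.load(open("fin.pkl","rb"))
E
```

```text
[ 0.44968529 -0.16525185  0.27780755] 0.043538709499307014 [0.68043886 1.0123664  0.06097655]
```

View pics/fin.png

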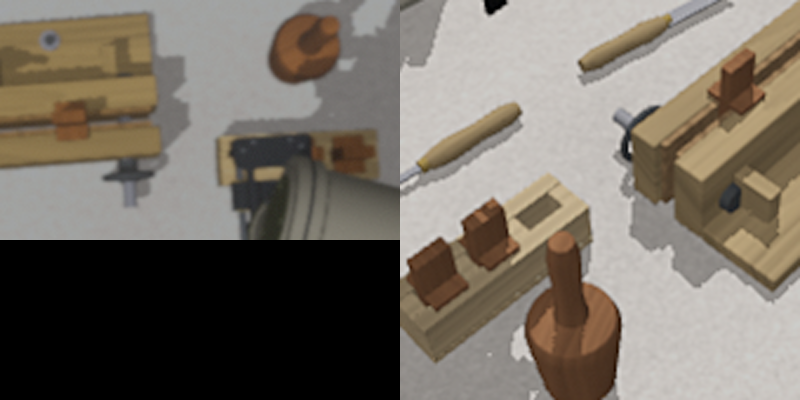

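The packer stands home and upright on the chops, at about (738,85). The other two still hang in the rack, at about (435,275) and (488,240), and the tools haven't moved. The arm is clear, so I'll hand in.

```bash
python3 -c "
from bench import order
print(order.close_job())"
```

```text
the job is handed in; nothing more can be done
None
```

I packed the free end with the 14 mm packer and handed the job in: it sits home and upright, and about 4 N of sliding drag shows the cork pinches it; the 16 and 18 mm packers were never taken out of the rack, and the carving and tools were left alone.

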